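# Demould set samples: lift the cavity frame off its guide pins

## Robot

A 6-joint arm with a two-finger parallel gripper is mounted at the origin on the work surface. World frame = base frame: x ahead of the robot, y to its left, z up, the work surface at z = 0. Lengths are in m, angles in degrees, forces in N, time in s.
With the tool pointing down it reaches from about 0.35 to 0.775 m from the base axis. Payload 7.3 kg.
Tool frame: the origin (TCP) lies on the centre line of the jaws, within the pads' length; the fingertips stand 8 mm ahead of it and the grasp point (between the pads) lies 11 mm behind it; z points along the fingers, y is the direction in which the jaws open and shut (so a half turn about z gives the same grasp; the last joint's range is limited). The gripper opens to 92 mm and grips with 3 to 60 N. Pads are 19 mm wide; open, the fingers measure 130 mm over their backs; the gripper's body (75 mm by 190 mm) begins 47 mm behind the grasp point.
Start: joints at [61.077, 19.595, 87.324, -0, 73.075, -8.365], TCP at [0.184, 0.492, 0.235] pointing down, gripper open.
Joint ranges: [-145.02, 145.02], [-44.19, 115.74], [2.07, 154.8], [-57.11, 237.11], [16.16, 152.29], [-177.93, 177.93]. Speed limits (degrees/s): [147.25, 147.25, 180, 180, 180, 180].

## Interface

Orientations are given as a 3x3 rotation matrix whose columns are the frame's x, y, z axes.
In Python, from bench import * gives the robot as it stands.
- The arm moves only by the shell command python3 -m jog 'ROWS' [FORCE]. ROWS is JSON, a list of rows, each a list of 3 entries, a list of its own where there are three numbers: the turn, a rotation vector about the tool's x, y, z in rad, then the shift along the tool's x, y, z in mm, then the finger opening in mm, from 0 to 91.8. In form: [[[ax, ay, az], [dx, dy, dz], hand], ...]. A call has exactly 8 rows; each row is the pose to reach, as a shift and turn from the pose commanded when the call began, along the tool's axes at that moment; what a row does not reach only later rows make up. A row lasts 1/8 s, in which the tool goes at most 62.5 mm and 10.7 degrees, less where a joint would pass 70% of its speed; a pose out of reach is approached as far as the arm can. A call with a gripper value outside its range is refused whole. The fingers move at their own pace and stop on an object; FORCE is the grip in N (left out, the last holds). Time passes only in rows, so rows that repeat a pose let the fingers close, or fill a call up. It gives the time, the measured TCP pose, the force and the opening at its end, in the units of the state.
- read_state(): the state, without advancing time (a new reading comes with each control period).
- camera(name): name is "side" or "top" or "wrist"; returns the picture (400x640x3 uint8, red, green, blue); there is no depth.
- camera_model(name): a dict with "fovy" (degrees; the focal length in pixels is half the picture's height over the tangent of half this angle, whatever the lens; pixels are square), "cx", "cy" (the principal point, pixels), "dist" ([k1, k2, p1, p2, k3] as OpenCV has them; the pictures are not rectified), "extrinsics" (4x4, takes a point from camera to world coordinates). Camera axes: x right, y down, z forward; pixel columns grow to the right and rows downward; lengths in m; the calibration is good to about 2 mm. A picture is of the moment at which its call begins: read the wrist's pose just before it. camera_model takes no time and is no camera call; for the wrist camera it gives the pose at the moment of the call.
- sign_off(): hands the job in, once; it reports no verdict.
The state is a dict: "time": time; "joint_pos": joint angles; "dq": joint speeds; "joint_torque": joint torques, N m; "position": TCP position; "orientation": TCP orientation; "ft_force": force on the tool from outside, world axes, zero at the start; "torque": the same for the moment, N m; "gripper_width": finger opening in m.
Only numpy, scipy, OpenCV 4.12 (cv2) and the standard library are available. Lean on these libraries where they do the work, as an engineer would, in place of code of your own. Each camera call takes 0.05 s, during which the arm holds its last target. There are 200 camera calls.

## Task

The samples in the casting mould have set: swing both red-knobbed latches clear of the aluminium frame, then draw the frame straight up off its two guide pins by the black handle, without cocking it or lifting the base, so that all four samples stay standing in their places on the base plate. Lower the frame gently into the white rinse tray so that it lies flat on the tray's floor, handle up, and let go. Leave everything else on the bench where it is.

Things in the scene. Friction and masses are not known exactly. Their poses are not given: they have to be found in the camera images.
- mould_base: Steel base plate of the mould, 126 x 216 x 16 mm (x, y, z), 3.4 kg, loose on the bench (light pushes do not slide it, hard ones do). Origin: centre of its underside; z up, y along its length. Two upright guide pins, 12 mm thick with bevelled tips, at x = 0, y = +-62 mm, reach z = 66 mm (50 mm above the plate's top face).
- frame: Aluminium cavity frame, 110 x 150 x 22 mm (x, y, z), 0.55 to 0.9 kg, lying flat on the base plate, axes along the base's. Origin: centre of its underside. Two holes fit over the guide pins (0.75 mm play all round); four bores 37.5 mm wide at x = +-30, y = +-30 mm go right through. It must rise 50 mm to clear the pins. A black handle bar bridges its middle.
- frame_grip (a point): Centre of the frame's black square handle bar: 12 mm wide along the frame's x, 12 mm tall, 88 mm long along the frame's y, on two posts at y = +-36 mm. 56 mm above the frame's underside, 28 mm of free space under the bar; over the frame's centre of mass.
- latch_a (a joint): Angle of swing latch A (rad). At the start 0 to 0.25: its strap lies over the frame's edge. It opens anticlockwise seen from above, is clear of the frame from 1.15 and stops at 1.7; stays where it is left; takes about 1 N at the knob. Its upright pivot is on the base plate at x = +35, y = +96 mm.
- latch_a_knob (a point): Middle of latch A's upright red round knob (18 mm thick, 38 mm tall, its middle 71 mm above the bench), 45 mm from the pivot: at angle q it is at x = 35 - 45 sin q, y = 96 + 45 cos q (mm) in the base's frame. The knob's middle is 24 mm above the lever that carries it and 19 mm above the pivot screw's head.
- latch_b (a joint): Angle of swing latch B (rad), the same as latch A turned half round: 0 to 0.25 closed, anticlockwise seen from above, clear of the frame from 1.15, stop at 1.7. Its pivot stands on the base at x = -35, y = -96 mm.
- latch_b_knob (a point): Middle of latch B's red knob, same sizes as A's: at angle q it is at x = -35 + 45 sin q, y = -96 - 45 cos q in the base's frame, 71 mm above the bench.
- rinse_tray: White plastic rinse tray, fixed to the bench, outside 238 x 218 x 45 mm (x, y, z), walls and floor 4 mm. Origin: centre of its underside. The frame fits in flat with its length along either side of the tray (30 mm to spare at each end when its length is along the tray's y).
- sample_0: Set sample, a dark brown disc 34 mm across, 20 mm tall, 24 g, standing loose on the base plate inside the frame's bore at x = -30, y = -30 mm. Origin: centre of its underside.
- sample_1: Set sample, a dark brown disc 34 mm across, 20 mm tall, 24 g, standing loose on the base plate inside the frame's bore at x = -30, y = 30 mm. Origin: centre of its underside.
- sample_2: Set sample, a pale yellow disc 34 mm across, 20 mm tall, 24 g, standing loose on the base plate inside the frame's bore at x = 30, y = -30 mm. Origin: centre of its underside.
- sample_3: Set sample, a pale yellow disc 34 mm across, 20 mm tall, 24 g, standing loose on the base plate inside the frame's bore at x = 30, y = 30 mm. Origin: centre of its underside.
- nest_0 (a point): Where sample_0 should stand: point on the base plate's top face at x = -30, y = -30 mm of the base.
- nest_1 (a point): Where sample_1 should stand: point on the base plate's top face at x = -30, y = 30 mm of the base.
- nest_2 (a point): Where sample_2 should stand: point on the base plate's top face at x = 30, y = -30 mm of the base.
- nest_3 (a point): Where sample_3 should stand: point on the base plate's top face at x = 30, y = 30 mm of the base.
- amber_bottle: Amber glass bottle, 68 mm wide, 130 mm tall, beyond the work area; leave alone. Origin at its foot.
- wash_bottle: White plastic bottle with red cap, 60 mm wide, 140 mm tall; leave alone.
- beaker: Glass beaker, 76 mm wide, 95 mm tall, at the left side; leave alone.
- sample_jar: Small clear jar with white cap, 40 mm wide, 45 mm tall, between the robot and the work; leave alone.
- spatula: Spatula 200 mm long lying near the robot on the left; leave alone.
- petri_stack: Stack of clear dishes, 90 mm wide, 45 mm tall, at the right side; leave alone.
- thermometer: Yellow probe thermometer, 32 x 75 x 18 mm with a 110 mm steel probe, lying near the robot on the right; leave alone.
Not all that is in view belongs to the job. Leave any turquoise look-alike of the sample_2 alone. Leave any green look-alike of the sample_0 alone.

How it is judged:
By the outcome, as a careful person would: the job done as asked, in the order asked, and still so for the second after the job is handed in, with the robot touching nothing.
It also fails if it takes over 61 s, if anything falls off the work surface, if the arm or the gripper's body presses on something with over 40 N, if the wrist force passes 120 N, or if a joint passes its speed limit or range.

## Working session

There is one attempt and no reset: what is moved stays moved. The work goes in short steps, Python scripts to look and compute and a shell command to move; the robot and the scene stay as the last step left them, time stands still between calls to the robot, and variables do not carry over. Pictures are saved under pics/ and viewed, about 8 in all and at most 12, crops included, and the job is handed in when it is done.

```bash
ls; mkdir -p pics; python3 - <<'E'
from bench import *
import cv2
s=read_state();print(s)
for n in("top","side","wrist"):
    m=camera_model(n);print(n,m)
    cv2.imwrite(f"pics/{n}0.png",camera(n)[:,:,::-1])
E
```

```text
pics
{'time': 0.0, 'joint_pos': array([ 6.10776476e+01,  1.96365480e+01,  8.73783379e+01, -2.24841533e-03,
        7.30768288e+01, -8.36586925e+00]), 'dq': array([-0.07769676,  0.0753646 , -0.09572058,  0.01181235, -0.02131661,
       -0.11274176]), 'joint_torque': array([ 2.35658053e-04, -4.31244636e+01, -2.44223374e+01,  7.19522615e-02,
        5.58570900e-02, -1.06015680e-04]), 'position': array([0.18413555, 0.49120355, 0.23403722]), 'orientation': array([[-9.36330443e-01,  3.51119285e-01, -7.41287836e-04],
       [ 3.51120013e-01,  9.36329388e-01, -1.41923159e-03],
       [ 1.95770004e-04, -1.58915074e-03, -9.99998718e-01]]), 'ft_force': array([ 0.69303487,  0.44693414, -0.09390696]), 'torque': array([-0.03205937,  0.00710451,  0.04644223]), 'gripper_width': 0.09151862874213579}
top {'fovy': 57.116885880460714, 'cx': 316.4328025188631, 'cy': 199.13208280876776, 'dist': array([-0.03730523,  0.        ,  0.        ,  0.        ,  0.        ]), 'extrinsics': array([[ 0.01699759, -0.99846533,  0.0527074 ,  0.51036485],
       [-0.99974007, -0.01777308, -0.01427942,  0.01576   ],
    
[... 366 characters left out ...]
 [-0.49177349,  0.49771884, -0.7144472 ,  0.8733797 ],
       [ 0.00153124, -0.82002602, -0.5723242 ,  0.7573708 ],
       [ 0.        ,  0.        ,  0.        ,  1.        ]])}
wrist {'fovy': 66.50844528889644, 'cx': 314.7514396630713, 'cy': 194.3729932518213, 'dist': array([-0.01529678,  0.        ,  0.        ,  0.        ,  0.        ]), 'extrinsics': array([[ 3.51274032e-01,  9.05434090e-01,  2.38318407e-01,
         1.19976242e-01],
       [ 9.36272437e-01, -3.39515638e-01, -9.01279992e-02,
         5.14421725e-01],
       [-6.92137004e-04,  2.54790581e-01, -9.66996009e-01,
         3.84179873e-01],
       [ 0.00000000e+00,  0.00000000e+00,  0.00000000e+00,
         1.00000000e+00]])}
```

View pics/top0.png

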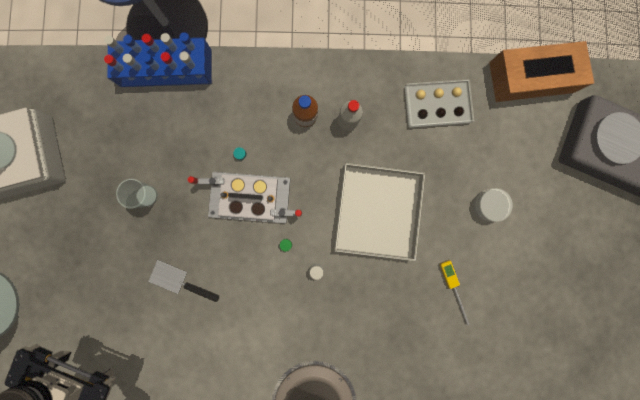

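View pics/side0.png

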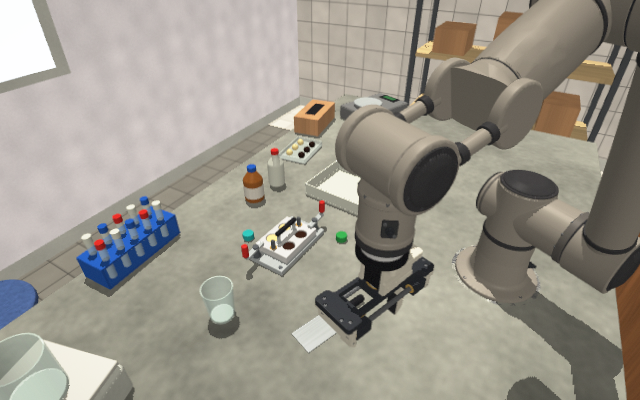

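The top view shows the mould at about (248,198). The red knobs are at (193,180) and (298,213), the yellow discs on the far side are base +x, and the tray is at about (379,212). Next I measure these by colour.

```bash
cat > h.py <<'E'
from bench import *
import cv2, numpy as np
def ray(n,uv,z,M=None):
    m=M or camera_model(n);f=200/np.tan(np.radians(m["fovy"]/2))
    K=np.array([[f,0,m["cx"]],[0,f,m["cy"]],[0,0,1]])
    p=cv2.undistortPoints(np.float64(uv).reshape(-1,1,2),K,m["dist"]).reshape(-1,2)
    T=m["extrinsics"];d=np.c_[p,np.ones(len(p))]@T[:3,:3].T;o=T[:3,3]
    return o+d*((z-o[2])/d[:,2])[:,None]
def blobs(img,lo,hi,roi,amin=15):
    h=cv2.cvtColor(img,cv2.COLOR_RGB2HSV);m=cv2.inRange(h,lo,hi)
    k=np.zeros_like(m);x0,y0,x1,y1=roi;k[y0:y1,x0:x1]=255;m&=k
    n,l,s,c=cv2.connectedComponentsWithStats(m)
    return [(c[i].round(1),s[i].tolist()) for i in range(1,n) if s[i][4]>=amin]
E
python3 - <<'E'
from h import *
im=cv2.imread("pics/top0.png")[:,:,::-1].copy()
roi=(180,160,320,230)
for nm,lo,hi,z in(("red",(0,150,90),(6,255,255),.085),("yel",(15,60,120),(35,255,255),.036),("brown",(0,40,10),(20,255,90),.036)):
    for c,s in blobs(im,lo,hi,roi,8): print(nm,c,s,ray("top",c,z).round(4))
g=cv2.cvtColor(im,cv2.COLOR_RGB2HSV);m=cv2.inRange(g,(0,0,150),(40,60,255));k=np.zeros_like(m);k[150:275,325:435]=255;m&=k
cs=max(cv2.findContours(m,0,2)[0],key=cv2.contourArea);print(cv2.minAreaRect(cs))
b=cv2.boxPoints(cv2.minAreaRect(cs));p=ray("top",b,.045);print(p.round(4),np.linalg.norm(np.diff(p,axis=0),axis=1),p.mean(0))
cv2.imwrite("pics/crop.png",cv2.resize(im[150:280,170:440,::-1],None,fx=2.9,fy=2.9,interpolation=3))
E
```

```text
red [191.6 179.3] [188, 176, 9, 7, 42] [[0.6055 0.3244 0.085 ]]
red [297.9 212.6] [295, 210, 7, 6, 34] [[0.5247 0.0492 0.085 ]]
yel [237.5 184.6] [231, 178, 14, 14, 146] [[0.5982 0.2156 0.036 ]]
yel [259.6 186.4] [253, 180, 14, 14, 144] [[0.5944 0.1558 0.036 ]]
yel [225.5 194.3] [223, 191, 5, 8, 18] [[0.5714 0.2473 0.036 ]]
yel [272.  198.2] [269, 195, 6, 8, 20] [[0.5631 0.1215 0.036 ]]
brown [195.3 182.3] [194, 181, 4, 4, 11] [[0.6025 0.3301 0.036 ]]
brown [195.2 188.4] [191, 186, 9, 5, 20] [[0.5859 0.3298 0.036 ]]
brown [224.2 194.7] [222, 193, 5, 4, 9] [[0.5702 0.2507 0.036 ]]
brown [235.4 206.5] [230, 201, 12, 12, 123] [[0.5389 0.2196 0.036 ]]
brown [257.6 208.4] [252, 202, 13, 13, 123] [[0.5349 0.1597 0.036 ]]
brown [293.3 217.5] [291, 216, 6, 4, 13] [[0.5121 0.063  0.036 ]]
((380.3399353027344, 211.50079345703125), (81.41590118408203, 89.23976135253906), 6.842772960662842)
[[ 0.425  -0.049   0.045 ]
 [ 0.6629 -0.0743  0.045 ]
 [ 0.641  -0.2941  0.045 ]
 [ 0.4022 -0.2659  0.045 ]] [0.23924141 0.22092314 0.24044943] [ 0.53275515 -0.17080649  0.045     ]
```

View pics/crop.png

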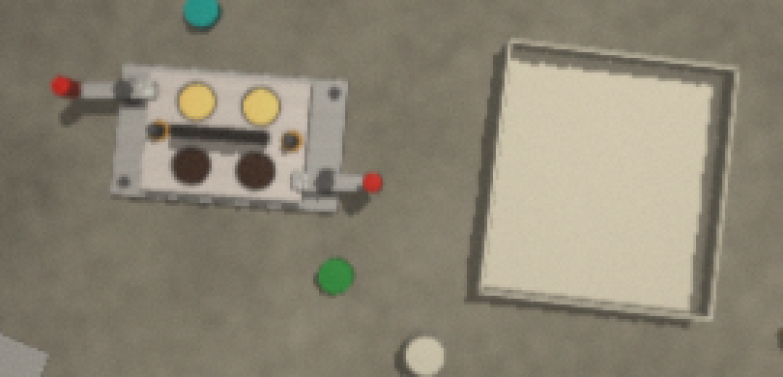

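The crop confirms the layout: base yaw is about -3.8° with its centre near (0.567, 0.188), and the tray centre is near (0.533, -0.171) with yaw -6°. I'll rotate the tool so that tool x is base y and tool y is base x, hover over the mould and look closer.

```bash
python3 -m jog '[[[0,0,0.16],[-58,-19,0],60],[[0,0,0.32],[-116,-37,0],60],[[0,0,0.48],[-174,-56,0],60],[[0,0,0.64],[-232,-75,0],60],[[0,0,0.8],[-290,-94,0],60],[[0,0,0.96],[-348,-112,0],60],[[0,0,1.12],[-406,-131,0],60],[[0,0,1.278],[-465,-150,0],60]]' 
python3 -m jog '[[[0,0,0],[0,0,0],60],[[0,0,0],[0,0,0],60],[[0,0,0],[0,0,0],60],[[0,0,0],[0,0,0],60],[[0,0,0],[0,0,0],60],[[0,0,0],[0,0,0],60],[[0,0,0],[0,0,0],60],[[0,0,0],[0,0,0],60]]' 
python3 - <<'E'
from h import *
M=camera_model("wrist");im=camera("wrist");cv2.imwrite("pics/w1.png",im[:,:,::-1])
np.save("M1.npy",M,allow_pickle=True)
s=read_state();print(s["time"],s["position"],s["orientation"].round(4))
full=(0,0,640,400)
for nm,lo,hi,z in(("red",(0,150,90),(6,255,255),.09),("yel",(15,60,120),(35,255,255),.036),("brown",(0,40,10),(20,255,90),.036)):
    for c,st in blobs(im,lo,hi,full,150): print(nm,c,st,ray("wrist",c,z,M).round(4))
E
```

```text
time: 1.15
position: [0.5683, 0.1864, 0.2345]
orientation: [[0.071, 0.997, -0.0], [0.997, -0.071, 0.0], [0.0, -0.0, -1.0]]
ft_force: [-0.2, 0.1, 0.3]
gripper_width: 0.06
time: 2.15
position: [0.5671, 0.1879, 0.2347]
orientation: [[0.066, 0.998, 0.0], [0.998, -0.066, 0.0], [0.0, -0.0, -1.0]]
ft_force: [0.7, 0.2, 0.3]
gripper_width: 0.0599
2.2 [0.56708334 0.18782751 0.23469495] [[ 6.600e-02  9.978e-01  0.000e+00]
 [ 9.978e-01 -6.600e-02  1.000e-04]
 [ 1.000e-04 -0.000e+00 -1.000e+00]]
red [343.5  32.2] [334, 19, 20, 27, 401] [[0.6012 0.3233 0.09  ]]
red [284.7 296.1] [277, 285, 15, 21, 238] [[0.5257 0.0647 0.09  ]]
yel [311.4 119.2] [303, 110, 18, 19, 153] [[0.5673 0.25   0.036 ]]
yel [333.6 146.6] [324, 133, 30, 30, 217] [[0.5904 0.2181 0.036 ]]
yel [194.3 266.3] [190, 239, 12, 53, 261] [[0.4072 0.0798 0.036 ]]
yel [435.1 266.5] [428, 239, 12, 53, 264] [[0.711  0.0593 0.036 ]]
yel [423.4 306.3] [235, 301, 323, 9, 1518] [[0.6978 0.0023 0.036 ]]
brown [285.1 146.6] [272, 134, 28, 28, 565] [[0.5354 0.2218 0.036 ]]
brown [284.8 198.8] [274, 186, 27, 26, 400] [[0.5295 0.1605 0.036 ]]
```

View pics/w1.png

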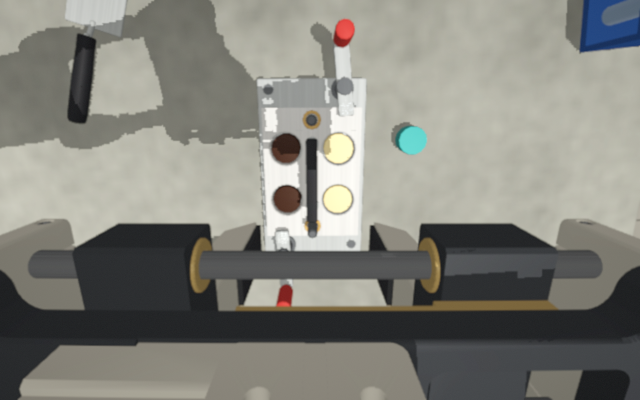

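The wrist view agrees: the knob blobs are at (343,32) and (285,296), and the handle bar is vertical at column ~311. I'll straddle knob A loosely with the jaws turned 43°, so the jaw axis follows the mid-swing tangent, and then sweep the arc.

```bash
python3 -m jog '[[[0,0,-0.18],[47,10,0],34],[[0,0,-0.36],[94,20,0],34],[[0,0,-0.54],[141,29,0],34],[[0,0,-0.72],[141,29,40],34],[[0,0,-0.75],[141,29,90],34],[[0,0,-0.75],[141,29,135],34],[[0,0,-0.75],[141,29,166],34],[[0,0,-0.75],[141,29,166],34]]' 10
python3 - <<'E'
from h import *
a=camera("wrist");b=camera("side");cv2.imwrite("pics/p2.png",np.hstack([cv2.resize(a,(400,250)),b[170:300,180:388].repeat(2,0).repeat(2,1)[:250,:400]])[:,:,::-1])
E
```

```text
time: 3.2
position: [0.6036, 0.3259, 0.0657]
orientation: [[-0.632, 0.775, -0.006], [0.775, 0.632, -0.002], [0.002, -0.006, -1.0]]
ft_force: [0.7, -0.7, -0.3]
gripper_width: 0.0341
```

View pics/p2.png

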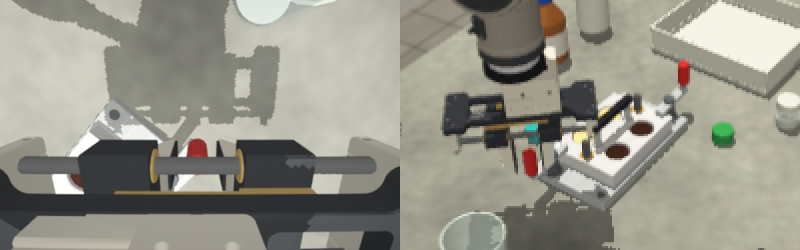

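The knob stands between the fingers. Now I sweep latch A open.

```bash
python3 -m jog '[[[0,0,0],[0,0,0],24],[[0,0,0],[2,-4,0],24],[[0,0,0],[5,-9,0],24],[[0,0,0],[7,-15,0],24],[[0,0,0],[8,-20,0],24],[[0,0,0],[8.5,-25,0],24],[[0,0,0],[8.5,-29,0],24],[[0,0,0],[8,-34,0],24]]'
python3 -m jog '[[[0,0,0],[-1,-4,0],24],[[0,0,0],[-2,-8,0],24],[[0,0,0],[-4,-13,0],24],[[0,0,0],[-6,-17,0],24],[[0,0,0],[-8.5,-20,0],24],[[0,0,0],[-11,-23,0],24],[[0,0,0],[-12,-26,0],24],[[0,0,0],[-12,-26,0],24]]'
python3 - <<'E'
from h import *
a=camera("top");cv2.imwrite("pics/p3.png",cv2.resize(a[140:240,170:330,::-1],None,fx=4,fy=4))
E
```

```text
time: 4.3
position: [0.5736, 0.311, 0.0686]
orientation: [[-0.632, 0.775, -0.0], [0.775, 0.632, -0.0], [0.0, -0.0, -1.0]]
ft_force: [-0.7, 2.5, 0.8]
gripper_width: 0.024
time: 5.3
position: [0.5614, 0.2852, 0.0688]
orientation: [[-0.632, 0.775, 0.0], [0.775, 0.632, -0.0], [-0.0, -0.0, -1.0]]
ft_force: [-0.2, 0.3, 0.1]
gripper_width: 0.0241
```

```bash
python3 -m jog '[[[0,0,0],[0,0,0],34],[[0,0,0],[0,5,0],40],[[0,0,0],[0,5,-20],40],[[0,0,0],[0,5,-50],40],[[0,0,0],[0,5,-80],40],[[0,0,0],[0,5,-110],40],[[0,0,0],[0,5,-130],40],[[0,0,0],[0,5,-130],40]]'
python3 - <<'E'
from h import *
M=camera_model("wrist");a=camera("wrist");t=camera("top");s=camera("side")
cv2.imwrite("pics/w4.png",np.hstack([cv2.resize(a,(400,250)),cv2.resize(s[170:300,180:388],(400,250))])[:,:,::-1]);print(read_state()["position"])
for nm,im,m,z in(("wrist",a,M,.09),("top",t,None,.085)):
  for c,st in blobs(im,(0,150,90),(6,255,255),(0,0,640,400),20):
    p=ray(nm,c,z,m)[0]; 
    if abs(p[0]-.57)<.1 and abs(p[1]-.19)<.2: print(nm,c,st,p.round(4))
E
```

```text
time: 6.35
position: [0.566, 0.2893, 0.2004]
orientation: [[-0.632, 0.775, 0.003], [0.775, 0.632, 0.001], [-0.001, 0.004, -1.0]]
ft_force: [-0.1, 0.1, -1.5]
gripper_width: 0.0399
[0.56467002 0.28868799 0.19737478]
wrist [310.9 184.3] [302, 173, 18, 23, 329] [0.558  0.2933 0.09  ]
top [297.9 212.5] [295, 210, 7, 6, 32] [0.525  0.0492 0.085 ]
```

View pics/w4.png

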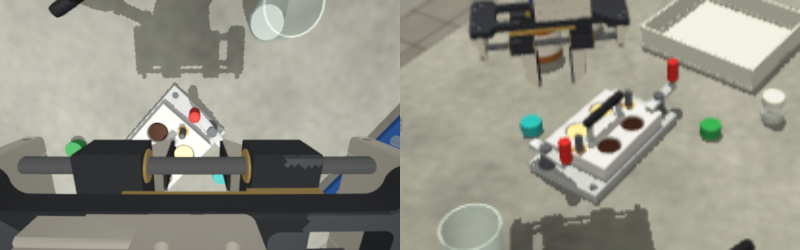

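Latch A is open (knob base-frame y ≈ 103 mm, so q ≈ 1.4) and the base hasn't moved. Now knob B.

```bash
python3 -m jog '[[[0,0,0],[-35,-40,0],34],[[0,0,0],[-70,-80,0],34],[[0,0,0],[-105,-120,0],34],[[0,0,0],[-140,-160,0],34],[[0,0,0],[-160,-182,0],34],[[0,0,0],[-160,-182,45],34],[[0,0,0],[-160,-182,90],34],[[0,0,0],[-160,-182,110],34]]'
python3 - <<'E'
from h import *
a=camera("wrist");cv2.imwrite("pics/w5.png",cv2.resize(a,(400,250))[:,:,::-1])
E
```

```text
time: 7.5
position: [0.523, 0.0497, 0.0852]
orientation: [[-0.632, 0.775, -0.006], [0.775, 0.632, 0.0], [0.004, -0.004, -1.0]]
ft_force: [0.8, -0.3, 0.2]
gripper_width: 0.0337
```

View pics/w5.png

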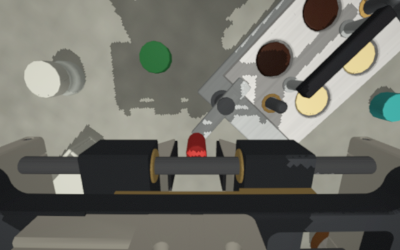

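```bash
python3 -m jog '[[[0,0,0],[0,0,20],34],[[0,0,0],[0,0,20],24],[[0,0,0],[-4,6,20],24],[[0,0,0],[-7,11,20],24],[[0,0,0],[-9,17,20],24],[[0,0,0],[-10,22,20],24],[[0,0,0],[-10.5,27,20],24],[[0,0,0],[-10.5,31,20],24]]'
python3 -m jog '[[[0,0,0],[0.5,4,0],24],[[0,0,0],[1.5,9,0],24],[[0,0,0],[3,13,0],24],[[0,0,0],[4.5,17,0],24],[[0,0,0],[6.5,21,0],24],[[0,0,0],[9,25,0],24],[[0,0,0],[12,29,0],24],[[0,0,0],[12.5,31.5,0],24]]'
python3 -m jog '[[[0,0,0],[0,0,0],34],[[0,0,0],[0,-5,0],40],[[0,0,0],[0,-5,-30],40],[[0,0,0],[0,-5,-80],40],[[0,0,0],[0,-5,-110],40],[[0,0,0],[0,-5,-110],40],[[0,0,0],[0,-5,-110],40],[[0,0,0],[0,-5,-110],40]]'
python3 - <<'E'
from h import *
M=camera_model("wrist");a=camera("wrist");t=camera("top");s=read_state();print(s["time"],s["position"])
for nm,im,m,z in(("wrist",a,M,.09),("top",t,None,.085)):
  for c,st in blobs(im,(0,150,90),(6,255,255),(0,0,640,400),20):
    p=ray(nm,c,z,m)[0]; 
    if abs(p[0]-.57)<.1 and abs(p[1]-.19)<.2: print(nm,c,st,p.round(4))
E
```

```text
time: 8.55
position: [0.5562, 0.0616, 0.0688]
orientation: [[-0.632, 0.775, 0.0], [0.775, 0.632, 0.0], [0.0, 0.0, -1.0]]
ft_force: [-0.0, -1.2, 0.1]
gripper_width: 0.0239
time: 9.55
position: [0.5717, 0.0914, 0.0686]
orientation: [[-0.632, 0.775, -0.002], [0.775, 0.632, 0.0], [0.001, -0.001, -1.0]]
ft_force: [-4.6, -0.7, 2.2]
gripper_width: 0.024
time: 10.55
position: [0.5678, 0.0876, 0.1772]
orientation: [[-0.632, 0.775, -0.003], [0.775, 0.632, 0.0], [0.002, -0.002, -1.0]]
ft_force: [0.1, -0.3, -0.1]
gripper_width: 0.0399
10.65 [0.56802762 0.08760942 0.1775202 ]
wrist [468.4   1.1] [461, 0, 16, 4, 46] [0.5587 0.2665 0.09  ]
wrist [317.8 193.1] [309, 180, 19, 27, 419] [0.5649 0.0935 0.09  ]
top [204.9 195.9] [201, 193, 9, 7, 43] [0.5633 0.2886 0.085 ]
```

Both latches are clear (A q≈1.47, B q≈1.5). Next I go above the handle and measure it.

```bash
python3 -m jog '[[[0,0,0.18],[20,16,-20],44],[[0,0,0.36],[50,40,-25],44],[[0,0,0.54],[78.5,62,-25],44],[[0,0,0.7],[78.5,62,-25],44],[[0,0,0.75],[78.5,62,-25],44],[[0,0,0.75],[78.5,62,-25],44],[[0,0,0.75],[78.5,62,-25],44],[[0,0,0.75],[78.5,62,-25],44]]'
python3 - <<'E'
from h import *
M=camera_model("wrist");a=camera("wrist");t=camera("top");s=read_state();print(s["time"],s["position"],s["orientation"].round(3))
cv2.imwrite("pics/w6.png",a[:,:,::-1]);cv2.imwrite("pics/t6.png",t[:,:,::-1])
for nm,im,m,roi in(("wrist",a,M,(290,100,345,222)),("top",t,None,(0,0,1,1))):
  h=cv2.cvtColor(im,cv2.COLOR_RGB2HSV);k=np.zeros(h.shape[:2],np.uint8);x0,y0,x1,y1=roi;k[y0:y1,x0:x1]=cv2.inRange(h[y0:y1,x0:x1],(0,0,0),(180,255,60))
  cs=cv2.findContours(k,0,2)[0]
  for c in cs:
    if cv2.contourArea(c)>60:
      r=cv2.minAreaRect(c);b=cv2.boxPoints(r);p=ray(nm,b,.078,m);print(nm,r,"\n",p.round(4).tolist(),p.mean(0).round(4))
E
```

```text
time: 11.65
position: [0.567, 0.1875, 0.2036]
orientation: [[0.066, 0.998, -0.0], [0.998, -0.066, 0.0], [0.0, -0.0, -1.0]]
ft_force: [1.1, 0.1, 0.2]
gripper_width: 0.0438
11.75 [0.56701294 0.18757577 0.20369962] [[ 0.066  0.998  0.   ]
 [ 0.998 -0.066  0.   ]
 [ 0.    -0.    -1.   ]]
wrist ((311.0, 181.5), (79.0, 10.0), 90.0) 
 [[0.5618, 0.2312, 0.078], [0.5707, 0.2306, 0.078], [0.5659, 0.156, 0.078], [0.5564, 0.1566, 0.078]] [0.5637 0.1936 0.078 ]
wrist ((294.0, 150.0), (26.0, 8.0), 90.0) 
 [[0.5479, 0.2366, 0.078], [0.555, 0.2361, 0.078], [0.5532, 0.2128, 0.078], [0.5459, 0.2133, 0.078]] [0.5505 0.2247 0.078 ]
```

View pics/w6.png

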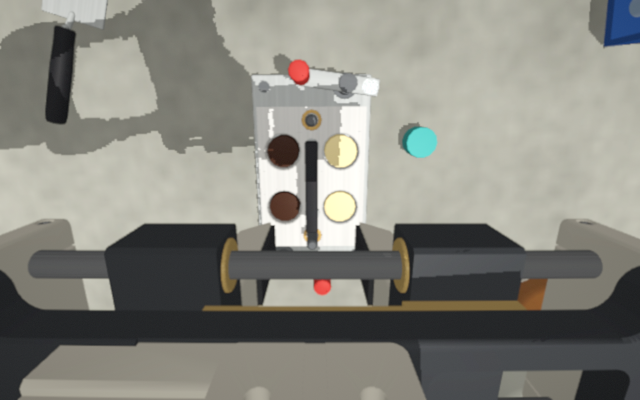

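The wrist view shows the bar in column ~311 and the fingers centred near 315. I'll check the 3 mm disagreement against the fingers themselves and the first top picture.

```bash
python3 - <<'E'
from h import *
s=read_state();M=camera_model("wrist");T=np.linalg.inv(M["extrinsics"]);f=200/np.tan(np.radians(M["fovy"]/2))
K=np.array([[f,0,M["cx"]],[0,f,M["cy"]],[0,0,1]])
P=np.array([s["position"]+s["orientation"]@np.array([0,dy,8e-3]) for dy in(-.0219,0,.0219)])
print(cv2.projectPoints(P,cv2.Rodrigues(T[:3,:3])[0],T[:3,3],K,M["dist"])[0].reshape(-1,2).round(1))
a=cv2.imread("pics/w6.png");g=cv2.cvtColor(a,6)
for r in(150,165,180,200,225,232,240,246): print(r,g[r,262:370].tolist() if r>220 else g[r,298:325].tolist())
t=cv2.imread("pics/top0.png");h=cv2.cvtColor(t,cv2.COLOR_BGR2HSV)
k=np.zeros(h.shape[:2],np.uint8);k[188:206,226:266]=cv2.inRange(h[188:206,226:266],(0,0,0),(180,255,45))
c=max(cv2.findContours(k,0,2)[0],key=cv2.contourArea);r=cv2.minAreaRect(c);p=ray("top",cv2.boxPoints(r),.078);print(r,p.round(4).tolist(),p.mean(0))
E
```

```text
[[276.  238.9]
 [315.2 238.9]
 [354.5 238.9]]
150 [40, 85, 142, 168, 177, 173, 141, 85, 44, 36, 37, 37, 37, 36, 37, 36, 37, 34, 39, 92, 151, 171, 175, 171, 161, 152, 153]
165 [172, 173, 174, 176, 176, 174, 155, 105, 50, 35, 35, 35, 39, 35, 38, 36, 35, 34, 59, 155, 227, 245, 247, 248, 248, 249, 251]
180 [171, 170, 172, 176, 178, 175, 155, 103, 49, 35, 35, 36, 36, 36, 35, 37, 35, 34, 62, 156, 227, 245, 247, 247, 247, 248, 250]
200 [42, 95, 146, 171, 178, 179, 171, 125, 67, 54, 59, 62, 62, 64, 67, 67, 68, 66, 75, 157, 227, 245, 247, 247, 244, 231, 197]
225 [146, 144, 140, 140, 140, 141, 140, 134, 129, 145, 155, 156, 183, 231, 248, 249, 247, 246, 245, 245, 245, 246, 245, 244, 246, 249, 249, 249, 249, 250, 250, 250, 251, 253, 253, 253, 252, 248, 245, 248, 252, 248, 223, 171, 101, 58, 56, 58, 60, 62, 63, 65, 66, 65, 75, 161, 231, 246, 247, 246, 247, 249, 252, 252, 251, 251, 252, 253, 253, 253, 253, 253, 253, 252, 252, 252, 252, 251, 251, 251, 250, 250, 251, 251, 251, 250, 251, 252, 253, 253, 253, 254, 250, 213, 168, 156, 150, 131, 130, 138, 141, 141, 141, 141, 141, 143, 147, 150]
232 [142,
[... 966 characters left out ...]
39, 56, 28, 29, 32, 31, 35, 33, 32, 50, 92, 125, 139, 141, 141]
246 [96, 56, 36, 34, 32, 30, 32, 28, 28, 30, 30, 30, 40, 108, 169, 181, 176, 174, 174, 174, 175, 175, 176, 176, 176, 175, 176, 183, 191, 196, 197, 197, 198, 199, 200, 200, 199, 198, 196, 194, 197, 199, 199, 194, 164, 118, 106, 125, 134, 135, 134, 133, 131, 118, 115, 152, 192, 217, 229, 231, 231, 230, 230, 230, 228, 229, 231, 232, 232, 231, 229, 229, 228, 230, 231, 230, 231, 232, 232, 231, 231, 231, 232, 232, 232, 231, 232, 234, 234, 233, 234, 227, 181, 97, 36, 30, 30, 31, 30, 31, 30, 31, 33, 33, 43, 80, 119, 137]Traceback (most recent call last):
  File "<stdin>", line 10, in <module>
ValueError: max() iterable argument is empty
```

The fingers project at 275 and 355, midpoint 315 as expected, so the wrist reading holds: the bar is 3 mm to tool −y and parallel to tool x. I'll descend and close softly first.

```bash
python3 -m jog '[[[0,0,0],[0,-3,30],44],[[0,0,0],[0,-3,65],44],[[0,0,0],[0,-3,100],44],[[0,0,0],[0,-3,120],44],[[0,0,0],[0,-3,133],44],[[0,0,0],[0,-3,142],44],[[0,0,0],[0,-3,142],44],[[0,0,0],[0,-3,142],44]]' 4
python3 -m jog '[[[0,0,0],[0,0,0],20],[[0,0,0],[0,0,0],16],[[0,0,0],[0,0,0],14],[[0,0,0],[0,0,0],13],[[0,0,0],[0,0,0],12],[[0,0,0],[0,0,0],8],[[0,0,0],[0,0,0],8],[[0,0,0],[0,0,0],8]]' 4
```

```text
time: 12.75
position: [0.5645, 0.188, 0.0625]
orientation: [[0.066, 0.998, 0.002], [0.998, -0.066, 0.0], [0.0, 0.001, -1.0]]
ft_force: [-0.4, 0.5, -0.0]
gripper_width: 0.0441
time: 13.75
position: [0.5636, 0.1879, 0.0617]
orientation: [[0.066, 0.998, -0.001], [0.998, -0.066, 0.0], [-0.0, -0.001, -1.0]]
ft_force: [-2.7, 0.1, 1.6]
gripper_width: 0.0121
```

```bash
python3 -m jog '[[[0,0,0],[0,-0.5,0],8],[[0,0,0],[0,-0.5,0],8],[[0,0,0],[0,-0.5,0],8],[[0,0,0],[0,-0.5,0],8],[[0,0,0],[0,-0.5,0],8],[[0,0,0],[0,-0.5,0],8],[[0,0,0],[0,-0.5,0],8],[[0,0,0],[0,-0.5,0],8]]' 45
python3 - <<'E'
from h import *
F=[]
for i in range(3): camera("top");s=read_state();F.append(np.r_[s["ft_force"],s["torque"],s["position"]*1000])
print(np.mean(F,0).round(2))
E
```

```text
time: 14.75
position: [0.5636, 0.1879, 0.0617]
orientation: [[0.066, 0.998, 0.0], [0.998, -0.066, 0.0], [0.0, 0.0, -1.0]]
ft_force: [1.4, 1.2, -1.2]
gripper_width: 0.0112
[ 8.8000e-01  1.7000e-01 -1.3000e+00 -6.0000e-02 -5.0000e-02  5.0000e-02
  5.6363e+02  1.8791e+02  6.1700e+01]
```

Side forces are near zero and the bar is held. I lift slowly.

```bash
python3 -m jog '[[[0,0,0],[0,0,-1],8],[[0,0,0],[0,0,-2],8],[[0,0,0],[0,0,-3],8],[[0,0,0],[0,0,-4],8],[[0,0,0],[0,0,-5],8],[[0,0,0],[0,0,-6],8],[[0,0,0],[0,0,-7],8],[[0,0,0],[0,0,-8],8]]'
python3 - <<'E'
from h import *
s=read_state();print(s["torque"],s["ft_force"])
a=camera("side");cv2.imwrite("pics/s7.png",cv2.resize(a[190:290,210:360,::-1],None,fx=4,fy=4))
E
```

```text
time: 15.9
position: [0.5635, 0.1879, 0.0698]
orientation: [[0.066, 0.998, 0.0], [0.998, -0.066, 0.0], [0.0, 0.0, -1.0]]
ft_force: [0.3, 1.0, -6.2]
gripper_width: 0.0114
[-0.05669794  0.12155407  0.00978957] [ 0.32867091  0.98822355 -6.18567289]
```

View pics/s7.png

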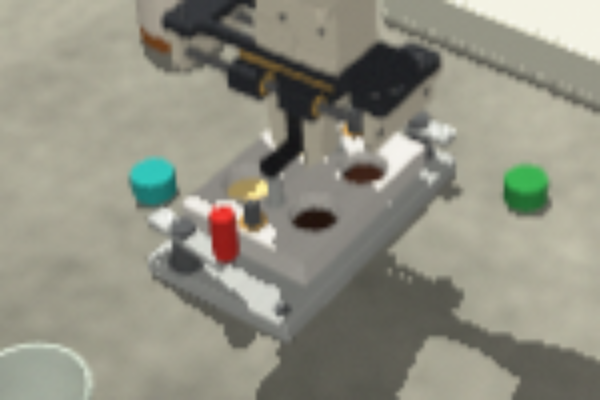

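The frame has risen level. The force is 6.2 N, which is the frame's weight alone, so there is no jamming. I continue.

```bash
python3 -m jog '[[[0,0,0],[0,0,-3],8],[[0,0,0],[0,0,-6],8],[[0,0,0],[0,0,-9],8],[[0,0,0],[0,0,-12],8],[[0,0,0],[0,0,-15],8],[[0,0,0],[0,0,-18],8],[[0,0,0],[0,0,-21],8],[[0,0,0],[0,0,-24],8]]'
python3 -m jog '[[[0,0,0],[0,0,-3],8],[[0,0,0],[0,0,-6],8],[[0,0,0],[0,0,-9],8],[[0,0,0],[0,0,-12],8],[[0,0,0],[0,0,-15],8],[[0,0,0],[0,0,-18],8],[[0,0,0],[0,0,-21],8],[[0,0,0],[0,0,-25],8]]'
```

```text
time: 16.95
position: [0.5635, 0.1879, 0.0939]
orientation: [[0.066, 0.998, 0.0], [0.998, -0.066, 0.0], [0.0, 0.0, -1.0]]
ft_force: [0.4, -0.4, -6.5]
gripper_width: 0.0117
time: 17.95
position: [0.5634, 0.1879, 0.1189]
orientation: [[0.066, 0.998, -0.0], [0.998, -0.066, 0.0], [0.0, -0.0, -1.0]]
ft_force: [-0.6, 0.0, -6.4]
gripper_width: 0.0115
```

Clear of the pins, now up and across to the tray.

```bash
python3 -m jog '[[[0,0,0],[0,0,-5],8],[[0,0,0],[0,0,-15],8],[[0,0,0],[0,0,-25],8],[[0,0,0],[0,0,-35],8],[[0,0,0],[0,0,-42],8],[[0,0,0.01],[-10,0,-45],8],[[0,0,0.02],[-30,0,-45],8],[[0,0,0.04],[-60,-1,-45],8]]'
python3 -m jog '[[[0,0,0],[-35,-1,0],8],[[0,0,0],[-75,-1,0],8],[[0,0,0],[-115,-2,0],8],[[0,0,0],[-155,-3,0],8],[[0,0,0],[-195,-4,0],8],[[0,0,0],[-230,-5,0],8],[[0,0,0],[-255,-5,0],8],[[0,0,0],[-270,-6,0],8]]'
python3 - <<'E'
from h import *
s=read_state();R=s["orientation"];d=np.array([.533,-.171,0])-s["position"];print(s["time"],s["position"],R.round(3),(R.T@d*1000).round(1))
t=camera("top")
cv2.imwrite("pics/t8.png",cv2.resize(t[150:280,170:440,::-1],None,fx=2.9,fy=2.9,interpolation=3))
roi=(180,160,320,230)
for nm,lo,hi,z in(("red",(0,150,90),(6,255,255),.085),("yel",(15,60,120),(35,255,255),.036),("brown",(0,40,10),(20,255,90),.036)):
    for c,q in blobs(t,lo,hi,roi,25): print(nm,c,q,ray("top",c,z).round(4))
E
```

```text
time: 18.95
position: [0.5581, 0.1267, 0.1633]
orientation: [[0.106, 0.994, -0.001], [0.994, -0.106, -0.0], [-0.0, -0.001, -1.0]]
ft_force: [-0.6, -0.7, -5.8]
gripper_width: 0.0116
time: 19.95
position: [0.523, -0.1419, 0.1634]
orientation: [[0.108, 0.994, -0.001], [0.994, -0.108, 0.0], [-0.0, -0.001, -1.0]]
ft_force: [0.2, 0.1, -6.3]
gripper_width: 0.0115
19.95 [ 0.52297248 -0.14190202  0.16340068] [[ 0.108  0.994 -0.001]
 [ 0.994 -0.108  0.   ]
 [-0.    -0.001 -1.   ]] [-27.8  13.2 163.4]
red [204.8 196.1] [201, 193, 9, 7, 45] [[0.5628 0.2889 0.085 ]]
red [282.3 194.6] [280, 192, 6, 6, 29] [[0.5702 0.0901 0.085 ]]
yel [237.8 184.9] [231, 179, 14, 13, 139] [[0.5974 0.2148 0.036 ]]
yel [259.8 186.6] [254, 180, 13, 14, 140] [[0.5939 0.1552 0.036 ]]
brown [235.8 207.1] [230, 202, 13, 12, 117] [[0.5373 0.2185 0.036 ]]
brown [257.7 208.8] [252, 203, 13, 12, 114] [[0.5338 0.1594 0.036 ]]
```

View pics/t8.png

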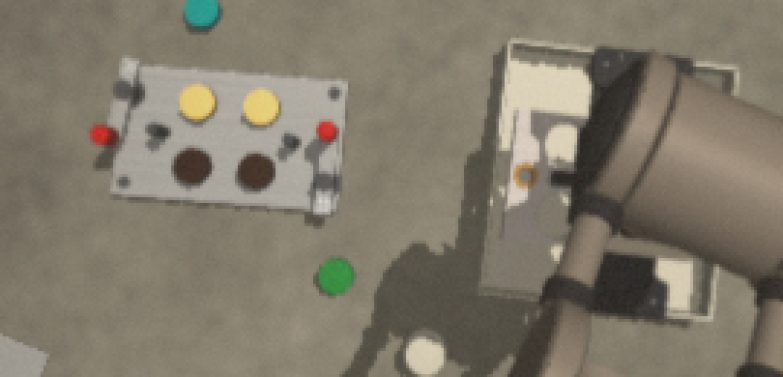

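All four samples still stand on the base, and both latches are open. I shift to the tray centre and lower.

```bash
python3 -m jog '[[[0,0,0],[-10,5,0],8],[[0,0,0],[-22,10,5],8],[[0,0,0],[-28,13,20],8],[[0,0,0],[-28,13,40],8],[[0,0,0],[-28,13,60],8],[[0,0,0],[-28,13,80],8],[[0,0,0],[-28,13,95],8],[[0,0,0],[-28,13,104],8]]'
python3 -m jog '[[[0,0,0],[0,0,1],8],[[0,0,0],[0,0,2],8],[[0,0,0],[0,0,3],8],[[0,0,0],[0,0,4],8],[[0,0,0],[0,0,5],8],[[0,0,0],[0,0,6],8],[[0,0,0],[0,0,7],8],[[0,0,0],[0,0,8],8]]'
```

```text
time: 21.0
position: [0.5336, -0.1686, 0.0583]
orientation: [[0.106, 0.994, -0.001], [0.994, -0.106, 0.001], [0.001, -0.002, -1.0]]
ft_force: [-0.0, -0.7, -5.7]
gripper_width: 0.0115
time: 22.0
position: [0.534, -0.1689, 0.0516]
orientation: [[0.106, 0.994, -0.0], [0.994, -0.106, 0.0], [0.0, -0.0, -1.0]]
ft_force: [-0.0, 0.6, -6.6]
gripper_width: 0.0117
```

```bash
python3 -m jog '[[[0,0,0],[0,0,0.3],8],[[0,0,0],[0,0,0.6],8],[[0,0,0],[0,0,0.9],8],[[0,0,0],[0,0,1.2],8],[[0,0,0],[0,0,1.4],8],[[0,0,0],[0,0,1.6],8],[[0,0,0],[0,0,1.8],8],[[0,0,0],[0,0,1.8],8]]'
```

```text
time: 23.0
position: [0.534, -0.1689, 0.0499]
orientation: [[0.106, 0.994, 0.0], [0.994, -0.106, 0.0], [0.0, 0.0, -1.0]]
ft_force: [0.2, -0.3, -6.8]
gripper_width: 0.0115
```

```bash
python3 -m jog '[[[0,0,0],[0,0,0.2],8],[[0,0,0],[0,0,0.4],8],[[0,0,0],[0,0,0.5],8],[[0,0,0],[0,0,0.6],8],[[0,0,0],[0,0,0.7],8],[[0,0,0],[0,0,0.8],8],[[0,0,0],[0,0,0.8],8],[[0,0,0],[0,0,0.8],8]]'
```

```text
time: 24.0
position: [0.5341, -0.169, 0.0497]
orientation: [[0.106, 0.994, 0.001], [0.994, -0.106, -0.0], [-0.0, 0.001, -1.0]]
ft_force: [-2.4, 2.2, 5.9]
gripper_width: 0.0115
```

It has seated on the floor (the force reversed to +5.9 N). I release and retreat upward.

```bash
python3 -m jog '[[[0,0,0],[0,0,-0.4],14],[[0,0,0],[0,0,-0.4],20],[[0,0,0],[0,0,-0.4],34],[[0,0,0],[0,0,-0.4],40],[[0,0,0],[0,0,-0.4],40],[[0,0,0],[0,0,-0.4],40],[[0,0,0],[0,0,-10],40],[[0,0,0],[0,0,-30],40]]'
python3 -m jog '[[[0,0,0],[0,0,-30],40],[[0,0,0],[0,0,-70],40],[[0,0,0],[0,0,-110],40],[[0,0,0],[0,0,-150],40],[[0,0,0],[30,0,-170],40],[[0,0,0],[80,0,-170],40],[[0,0,0],[130,0,-170],40],[[0,0,0],[170,0,-170],40]]'
python3 -m jog '[[[0,0,0],[50,0,0],40],[[0,0,0],[100,-20,0],40],[[0,0,0],[150,-60,0],40],[[0,0,0],[200,-100,0],40],[[0,0,0],[240,-140,0],40],[[0,0,0],[250,-150,0],40],[[0,0,0],[250,-150,0],40],[[0,0,0],[250,-150,0],40]]'
python3 - <<'E'
from h import *
t=camera("top");s=camera("side");print(read_state()["time"],read_state()["position"])
A=cv2.resize(t[150:280,170:440],(800,385));B=cv2.resize(s[140:260,210:550],(600,212));B=np.pad(B,((0,0),(0,200),(0,0)))
cv2.imwrite("pics/f9.png",np.vstack([A,B])[:,:,::-1])
E
```

```text
time: 25.0
position: [0.5336, -0.1688, 0.0793]
orientation: [[0.106, 0.994, -0.001], [0.994, -0.106, 0.001], [0.001, -0.001, -1.0]]
ft_force: [0.1, 0.3, -0.4]
gripper_width: 0.0404
time: 26.0
position: [0.5519, 0.0019, 0.2501]
orientation: [[0.105, 0.994, 0.001], [0.994, -0.105, 0.0], [0.0, 0.001, -1.0]]
ft_force: [0.0, -0.7, -0.3]
gripper_width: 0.04
time: 27.0
position: [0.4302, 0.2635, 0.2493]
orientation: [[0.107, 0.994, 0.001], [0.994, -0.107, -0.0], [-0.0, 0.001, -1.0]]
ft_force: [0.0, -0.5, -0.6]
gripper_width: 0.0401
27.1 [0.43024131 0.26339743 0.24906638]
```

View pics/f9.png

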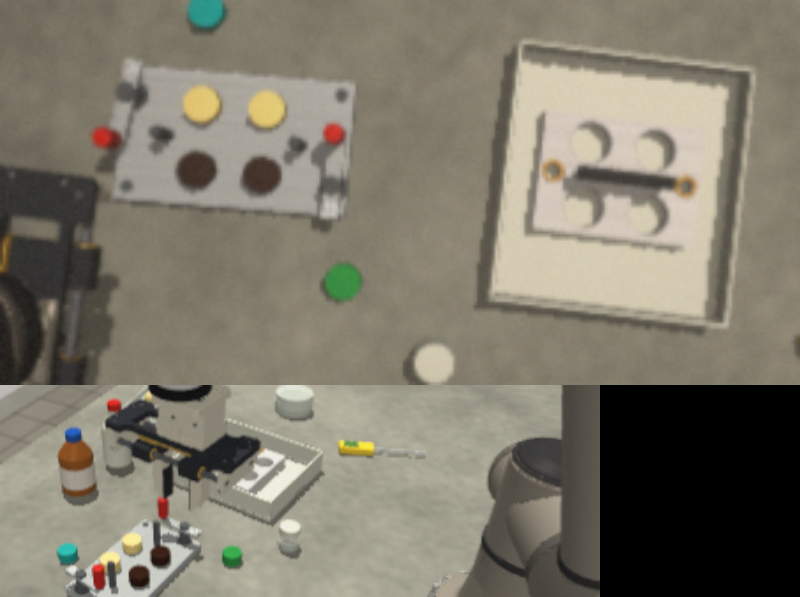

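The final view shows the frame flat in the tray with its handle up, four discs standing on the base, and the bystanders where they were.

```bash
python3 -c "
from bench import *
print(sign_off())"
```

```text
the job is handed in; nothing more can be done
None
```

The job is done and handed in at about 27 s. I swung both latches clear, drew the frame straight up off its pins, lowered it into the rinse tray and let go.

- **Latches:** both ended at about 1.5 rad, past the 1.15 needed. At the end of B's swing the force briefly read about 5 N, possibly from touching its stop.
- **Lift:** the wrist carried only 6 to 6.5 N, which is the frame's weight, and the side forces were about 1 N. Nothing jammed and the base stayed down.
- **Samples:** with the frame off, the top camera placed all four discs within about 2 mm of where they stood before the lift. The last picture shows them still standing.
- **Frame:** the last pictures show it in the tray, apparently flat, with the handle up. When it touched down, the force changed from −6.8 to +5.9 N at the expected height.
- **Surroundings:** after release the gripper force read near zero. Nothing else in the last pictures had visibly moved.
- **Disagreement:** the top and wrist cameras differed by about 3 mm on where the handle was. I used the wrist value, and the light test grip, with low side forces, supported it.

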